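# Dry-fit two pickets with the bench quick clamp

## Robot

A 6-joint arm with a two-finger parallel gripper is mounted at the origin on the work surface. World frame = base frame: x ahead of the robot, y to its left, z up, the work surface at z = 0. Lengths are in m, angles in rad, forces in N, time in s.
With the tool pointing down it reaches from about 0.425 to 0.95 m from the base axis. Payload 3.5 kg.
Tool frame: the origin (TCP) lies on the centre line of the jaws, within the pads' length; the fingertips stand 22 mm ahead of it and the grasp point (between the pads) lies 3 mm ahead of it (env.tip_extent is the distance from the TCP to the fingertips, in m); z points along the fingers, x is the direction in which the jaws open and shut, and the axes are right-handed (so a half turn about z gives the same grasp; the last joint's range is limited). The gripper opens to 85 mm and grips with 20 to 120 N. Pads are 22 mm wide; open, the fingers measure 114 mm over their backs; the gripper's body (76 mm by 85 mm) begins 54 mm behind the grasp point. The pads swing forward as they close: fully open they stand 13 mm farther back than shut.
Start: joints at [1.036, 0.286, 1.577, -0, 1.279, -0.15], TCP at [0.253, 0.626, 0.253] pointing down, gripper open.
Joint ranges: [-2.77, 2.77], [-0.9, 2.22], [0.21, 2.48], [-1.53, 4.67], [0.24, 2.81], [-2.84, 2.84]. Speed limits (rad/s): [2.79, 2.79, 3.14, 3.14, 3.14, 3.14].

## Interface

Orientations are given as a 3x3 rotation matrix whose columns are the frame's x, y, z axes.
In Python, from workcell import env gives the robot as it stands.
- The arm moves only by the shell command python3 -m jog 'ROWS' [OPENING] [FORCE]. ROWS is a JSON object of lists of equal length, an entry for each row: "linear": the shift along the tool's x, y, z as a fraction of full scale, a list of three; "roll": the turn about the tool's z as a fraction of full scale. In form: {"linear": [[dx, dy, dz], ...], "roll": [roll, ...]}. A call has 1 to 20 rows; each row is the pose to reach, as a shift and turn from the pose commanded when the call began, along the tool's axes at that moment; what a row does not reach only later rows make up. Full scale, the value 1, is 0.25 m for a shift and pi/2 rad for a turn. A row lasts 1/8 s, in which the tool goes at most 62.5 mm and 10.7 degrees, less where a joint would pass 70% of its speed; a pose out of reach is approached as far as the arm can. A call with a number of a shift or a turn outside -1 to 1 is refused whole. A call with a gripper value outside its range is refused whole. OPENING is the gripper's target within -1 to 1 (fully open at 1, half-way at 0, shut at -1), set as the call begins (- or left out, the last holds). The fingers move at their own pace and stop on an object; FORCE is the grip in N (left out, the last holds). Time passes only in rows, so rows that repeat a pose let the fingers close. It gives the time, the measured TCP pose, the force and the opening at its end, in the units of the state.
- env.read_state(): the state, without advancing time (a new reading comes with each control period).
- env.capture(name): name is "scene" or "side" or "wrist"; returns the picture (480x640x3 uint8, blue, green, red); there is no depth.
- env.get_calibration(name): a dict with "fx", "fy", "cx", "cy" (pixels), "origin" and "rotation" of the camera in the world. Camera axes: x right, y down, z forward; pixel columns grow to the right and rows downward; lengths in m; the calibration is good to about 2 mm. A picture is of the moment at which its call begins: read the wrist's pose just before it. get_calibration takes no time and is no camera call; for the wrist camera it gives the pose at the moment of the call.
- env.close_job(): hands the job in, once; it reports no verdict.
The state is a dict: "clock": time; "q": joint angles; "qvel": joint speeds; "joint_torque": joint torques, N m; "eef_pos": TCP position; "eef_rot": TCP orientation; "contact_force": force on the tool from outside, world axes, zero at the start; "wrist_torque": the same for the moment, N m; "finger_gap": opening from 0.0 (shut) to 1.0 (fully open).
Only numpy, scipy, OpenCV 4.12 (cv2) and the standard library are available. Lean on these libraries where they do the work, as an engineer would, in place of code of your own. Each camera call takes 0.05 s, during which the arm holds its last target. There are 200 camera calls.

## Task

Dry-fit the two pickets in the bench-mounted quick clamp with the red trigger: squeeze the trigger again and again until the jaws have drawn the two boards tight together and the clamp holds them by itself with the trigger let go. Then press the yellow release tab right down so that the moving jaw springs all the way back, leaving the boards closed up on the jig. Leave the spare clamp with the blue trigger alone.

Things in the scene. Friction and masses are not known exactly. Their poses are not given: they have to be found in the camera images.
- clamp: Bench quick clamp lying on its side, fixed on a brown jig board (200 x 360 mm, 12 mm thick, at z = 0): black housing, steel bar, black grip, red trigger, yellow tab. Origin under the housing's centre. y: along the bar, towards the moving jaw; x: the way the jaws stick out; grip and trigger stick out to -x. Fixed jaw face at y = 47 mm. Nothing stands higher than 83 mm.
- squeeze_point (a point): Where the hand goes, 50 mm above the bench; axes as the clamp's. Grip and trigger are upright bars along x, 26 to 70 mm above the bench, from 68 mm to +x of here to 29 mm to -x. Grip (fixed): outer face at y -14 mm. Trigger: outer face at y +34 mm at rest, +14 mm squeezed. Fingers centred here, straddling both from above, open 72 mm or more, then closed along y to 28 mm, squeeze it fully.
- trigger (a joint): Travel of the red trigger towards the grip, m: 0 at rest, 0.020 fully squeezed; sprung back; takes 8 to 20 N. A squeeze draws the moving jaw in by its travel less 1 to 2 mm; a ratchet of 9 mm teeth keeps the gain when the trigger goes back, so a full squeeze gains 18 mm. Let it back fully (fingers open 72 mm or more) before the next squeeze.
- jaw (a joint): How far the moving jaw (black, at the +y end of the bar, with a sprung rubber pad) has been drawn in, m: 0 fully open, starts between 0 and 0.009. The boards are just shut at 0.041; the clamp holds them under pressure on the last tooth (reads 0.044 to 0.045 with the trigger let go) and hardly goes further. Two or three full squeezes get there.
- tab_top (a point): Centre of the top face of the yellow release tab on top of the housing, 30 mm (x) by 40 mm (y), 83 mm above the bench, its face looking up; axes as the clamp's. It is pressed straight down, with the trigger let go.
- release_tab (a joint): Travel of the yellow release tab in m: 0 up, 0.007 fully down (about 8 N, then a hard stop); sprung. From about 0.004 the ratchet lets go and the moving jaw springs back to 0 within about a second, as long as the tab is kept down.
- board_near: Light wooden picket, loose, 60 mm wide (y), 28 mm thick, 100 mm long with a 30 mm point at the +x end; origin at the centre of the underside of its straight part. It lies on the jig board next to the clamp's fixed jaw, its own y along the bar.
- board_far: Darker wooden picket of the same size and shape, loose, between board_near and the moving jaw, with a gap to both at the start. With the boards shut its origin is 60 mm from that of board_near.
- spare_clamp: Loose grey quick clamp with blue trigger and tab, 310 mm long, 40 mm high, lying on the bench to the robot's left: a bystander.
There are look-alikes about, which are no part of the job. Leave any green look-alike of the board_far alone. What is shaped like the board_near but purple is not meant.

How it is judged:
On the way, in this order (a step that is already met when the one before it is completed fails the run):
1. the clamp holds the two boards pressed together by itself, the trigger let go (contact force between board_near and board_far above 0.8 N and value of joint jaw above 0.042 m and value of joint trigger below 0.003 m), for 0.2 s.
2. the release tab is pressed and the moving jaw springs back (value of joint release_tab above 0.003 m and value of joint jaw below 0.008 m), for 0.05 s.
At the end, for the whole second after the job is handed in: The moving jaw is back open (jaw under 8 mm), trigger and release tab are sprung back, and the two boards lie still and flat on the jig, closed up edge to edge (gap under 5 mm, within 10 degrees of parallel, ends within 20 mm of level) (value of joint jaw below 0.008 m and value of joint trigger below 0.003 m and value of joint release_tab below 0.002 m and y of board_far in the frame of board_near between 0.055 and 0.065 m and x of board_far in the frame of board_near between -0.02 and 0.02 m and angle between the y axis of board_far and the y axis of board_near, either way round below 0.17 rad and height (world z) of board_near between 0.006 and 0.018 m and height (world z) of board_far between 0.006 and 0.018 m and linear speed of each of board_near, board_far below 0.02 m/s); the robot touches nothing.
It fails at once if the spare clamp is moved by more than 30 mm (distance of spare_clamp from where it was at the start of the episode above 0.03 m).
It also fails if it takes over 48 s, if anything falls off the work surface, if the arm or the gripper's body presses on something with over 40 N, if the wrist force passes 120 N, or if a joint passes its speed limit or range.

## Working session

There is one attempt and no reset: what is moved stays moved. The work goes in short steps, Python scripts to look and compute and a shell command to move; the robot and the scene stay as the last step left them, time stands still between calls to the robot, and variables do not carry over. Pictures are saved under pics/ and viewed, about 8 in all and at most 12, crops included, and the job is handed in when it is done.

```bash
mkdir -p pics; cat > h.py <<'E'
import numpy as np, cv2
from workcell import env
def snap(cam,name):
    c=env.get_calibration(cam); im=env.capture(cam); cv2.imwrite(f'pics/{name}.png',im); np.savez(f'pics/{name}.npz',**{k:np.array(v) for k,v in c.items()}); return im
def ray(name,u,v,z):
    c=np.load(f'pics/{name}.npz'); R=c['rotation'];o=c['origin']
    d=R@np.array([(u-c['cx'])/c['fx'],(v-c['cy'])/c['fy'],1]); return o+d*(z-o[2])/d[2]
E
python3 - <<'E'
from h import *
a=snap('scene','s0'); snap('side','d0')
s=env.read_state(); print(s['clock'],s['eef_pos'],np.round(s['eef_rot'],3).tolist(),s['finger_gap'],env.get_calibration('scene'))
E
```

```text
0.1 [0.25309123 0.62515999 0.2520583 ] [[0.375, 0.927, -0.001], [0.927, -0.375, -0.002], [-0.002, -0.0, -1.0]] 0.9995502857076034 {'fx': 500.2029550474947, 'fy': 500.2029550474947, 'cx': 319.86149515889963, 'cy': 244.41106473354023, 'origin': array([ 0.89713413, -0.28718788,  0.78927185]), 'rotation': array([[ 0.8532957 ,  0.41564148, -0.31484695],
       [ 0.5212591 , -0.6952981 ,  0.4948227 ],
       [-0.01324365, -0.58634692, -0.80995179]])}
```

View pics/s0.png

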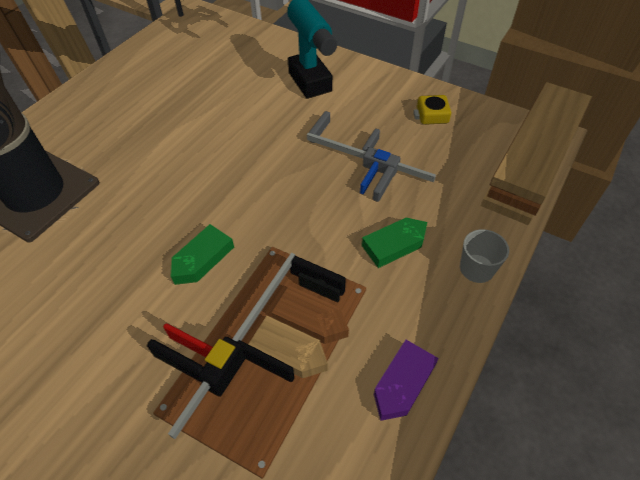

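View pics/d0.png

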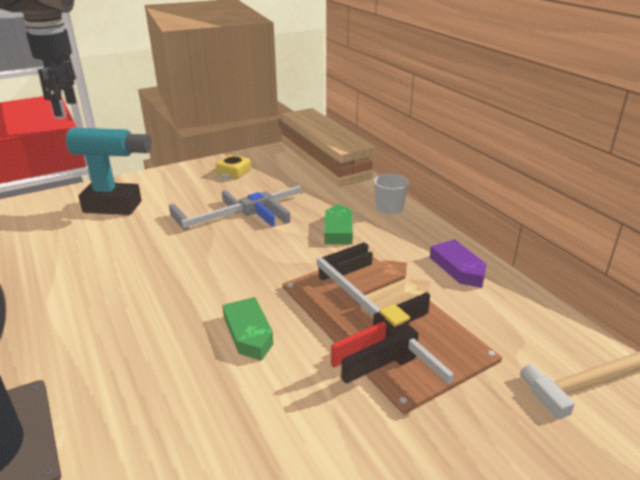

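The scene view shows the jig at about (160-365, 248-470) px, with the red-trigger clamp, its yellow tab at (220,354), and the light and dark pickets at (290,340) and (305,310). The look-alikes are two green pickets at (202,254) and (395,241) and a purple one at (406,380); all lie off the jig, so they aren't meant. The blue spare clamp is at (375,160). I'll confirm with one enlarged crop.

```bash
python3 - <<'E'
from h import *
a=cv2.imread('pics/s0.png')[235:475,135:385]; cv2.imwrite('pics/c0.png',cv2.resize(a,None,fx=2.5,fy=2.5,interpolation=cv2.INTER_CUBIC)[:600])
E
```

```text
(no output)
```

View pics/c0.png

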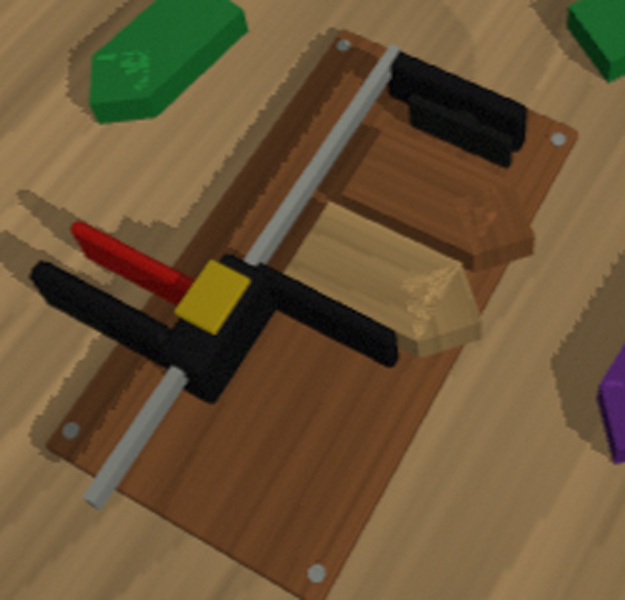

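The crop confirms it: the red trigger ends at crop (78,228), the black grip at (40,268), and the yellow tab is centred at about (213,297). The light and dark pickets lie between the black jaws.

```bash
python3 - <<'E'
from h import *
P=lambda u,v,z: ray('s0',135+u/2.5,235+v/2.5,z)[:2]
tab=[P(*p,.083) for p in [(213,262),(251,280),(211,333),(175,312)]]
print('tab',np.round(tab,4).tolist(),np.mean(tab,0))
sc=[P(*p,.012) for p in [(343,45),(558,139),(317,573),(71,430)]]
print('screws',np.round(sc,4).tolist())
for n,d in [('ytabL',tab[0]-tab[3]),('ytabR',tab[1]-tab[2]),('sL',sc[0]-sc[3]),('sR',sc[1]-sc[2]),('bar',P(392,50,.05)-P(95,497,.05))]: print(n,np.degrees(np.arctan2(d[1],d[0])),np.linalg.norm(d))
for n,d in [('xs',sc[1]-sc[0]),('xs2',sc[2]-sc[3])]: print(n,np.degrees(np.arctan2(d[1],d[0])),np.linalg.norm(d))
th=np.arctan2(*(sc[0]-sc[3]+sc[1]-sc[2])[::-1]); ey=np.array([np.cos(th),np.sin(th)]); ex=np.array([ey[1],-ey[0]])
t=np.mean(tab,0)
for n,p in [('griptip',P(38,272,.07)),('trigtip',P(76,232,.07)),('gripfar',P(165,345,.07)),('trigfar',P(178,300,.07)),('jawtip',P(395,350,.07)),('screwmean',np.mean(sc,0))]: print(n,np.round(p,4),'rel tab x,y',np.round([(p-t)@ex,(p-t)@ey],4))
print(np.degrees(th))
E
```

```text
tab [[0.5855, -0.0887], [0.6127, -0.0861], [0.6128, -0.1255], [0.5861, -0.1262]] [ 0.59928739 -0.10661392]
screws [[0.5278, 0.1241], [0.7075, 0.1356], [0.7285, -0.1933], [0.5487, -0.2047]]
ytabL 90.97994115512292 0.03757478057949309
ytabR 90.17081939758246 0.03937533156111825
sL 93.63407185264361 0.3294174690938734
sR 93.6569263455265 0.32955088495480844
bar 94.10358448371667 0.35010513417586664
xs 3.6707693754109236 0.1800393221104921
xs2 3.628323599971891 0.18017073936853148
griptip [ 0.4901 -0.1469] rel tab x,y [-0.1115 -0.0332]
trigtip [ 0.4919 -0.1137] rel tab x,y [-0.1076 -0.0002]
gripfar [ 0.5886 -0.1428] rel tab x,y [-0.013  -0.0354]
trigfar [ 0.577  -0.1162] rel tab x,y [-0.0228 -0.0081]
jawtip [ 0.7087 -0.0739] rel tab x,y [0.1112 0.0257]
screwmean [ 0.6281 -0.0346] rel tab x,y [0.0334 0.0701]
93.64550141266496
```

```bash
python3 - <<'E'
from h import *
for u,v in [(310,85),(325,45),(300,5)]:
  for z in (0,.1,.2): print('s',u,v,z,ray('s0',u,v,z).round(3))
for u,v in [(110,205),(140,143),(75,130)]:
  for z in (0,.1,.2): print('d',u,v,z,ray('d0',u,v,z).round(3))
E
```

```text
s 310 85 0 [0.309 0.608 0.   ]
s 310 85 0.1 [0.383 0.494 0.1  ]
s 310 85 0.2 [0.458 0.381 0.2  ]
s 325 45 0 [0.251 0.777 0.   ]
s 325 45 0.1 [0.333 0.643 0.1  ]
s 325 45 0.2 [0.415 0.508 0.2  ]
s 300 5 0 [0.08  0.917 0.   ]
s 300 5 0.1 [0.183 0.765 0.1  ]
s 300 5 0.2 [0.287 0.612 0.2  ]
d 110 205 0 [0.297 0.63  0.   ]
d 110 205 0.1 [0.278 0.431 0.1  ]
d 110 205 0.2 [0.259 0.232 0.2  ]
d 140 143 0 [0.451 0.982 0.   ]
d 140 143 0.1 [0.408 0.728 0.1  ]
d 140 143 0.2 [0.365 0.473 0.2  ]
d 75 130 0 [0.299 1.186 0.   ]
d 75 130 0.1 [0.28 0.9  0.1 ]
d 75 130 0.2 [0.26  0.614 0.2  ]
```

```bash
python3 -m jog '{"linear": [[0,0,-0.2],[-0.2,0.44,-0.24],[-0.4,0.88,-0.24],[-0.4,0.88,-0.24],[-0.4,0.88,-0.24],[-0.4,0.88,-0.24]], "roll": [0,-0.1,-0.2,-0.285,-0.285,-0.285]}' 1 80
```

```text
clock: 0.85
eef_pos: [0.422, 0.4477, 0.3128]
eef_rot: [[-0.057, 0.998, -0.0], [0.998, 0.057, -0.001], [-0.001, -0.0, -1.0]]
contact_force: [-0.3, 0.4, -0.3]
finger_gap: 1.0
```

```bash
python3 -m jog '{"linear": [[-0.25,0.1,0],[-0.5,0.2,0],[-0.75,0.26,0],[-1,0.26,0],[-1,0.26,0]], "roll": [0,0,0,0,0]}'; python3 -m jog '{"linear": [[-0.25,0,0],[-0.5,0,0],[-0.75,0,0],[-1,0,0],[-1,0,0]], "roll": [0,0,0,-0.004,-0.004]}'; python3 -m jog '{"linear": [[-0.2,0,0.15],[-0.36,0,0.3],[-0.36,0,0.3],[-0.36,0,0.3]], "roll": [0,0,0,0]}'
python3 - <<'E'
from h import *
s=env.read_state();print(s['eef_pos'],s['clock']);snap('wrist','w0')
E
```

```text
clock: 1.48
eef_pos: [0.5002, 0.203, 0.3129]
eef_rot: [[-0.06, 0.998, -0.001], [0.998, 0.06, -0.0], [-0.0, -0.001, -1.0]]
contact_force: [-0.0, -0.0, 0.6]
finger_gap: 0.994
clock: 2.1
eef_pos: [0.5163, -0.0466, 0.313]
eef_rot: [[-0.065, 0.998, -0.0], [0.998, 0.065, 0.0], [0.0, -0.0, -1.0]]
contact_force: [0.1, 0.6, 0.1]
finger_gap: 1.001
clock: 2.6
eef_pos: [0.5229, -0.1325, 0.2387]
eef_rot: [[-0.071, 0.997, 0.0], [0.997, 0.071, 0.001], [0.001, 0.0, -1.0]]
contact_force: [-0.0, 0.5, -0.0]
finger_gap: 0.995
[ 0.52286053 -0.13249267  0.23874738] 2.6
```

View pics/w0.png

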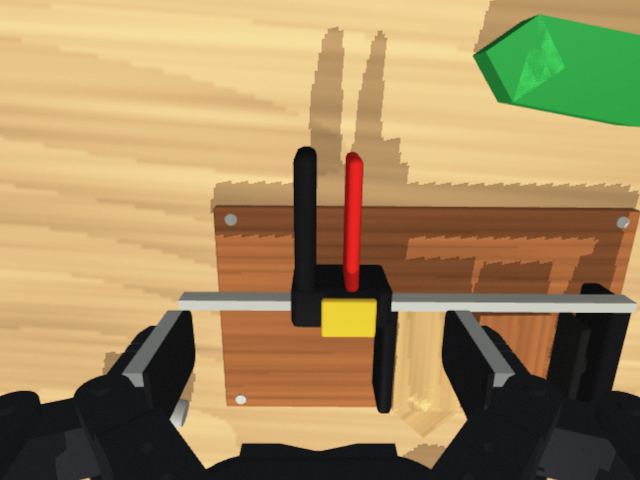

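The wrist view shows the grip (outer edge col 294, tip row 148), the trigger (outer edge col 362, tip row 153) and the tab (322-376, 300-336).

```bash
python3 - <<'E'
from h import *
P=lambda u,v,z: ray('w0',u,v,z)[:2]
s=env.read_state();R=np.array(s['eef_rot']);p=np.array(s['eef_pos'])
th=np.radians(93.65);ey=np.array([np.cos(th),np.sin(th)]);ex=np.array([ey[1],-ey[0]])
g=P(294,220,.07);t=P(362,220,.07)
print('width',(t-g)@ey,'(48)')
sy=((g@ey+.014)+(t@ey-.034))/2; sx=(P(306,147,.07)@ex+P(354,152,.07)@ex)/2+.029
S=sx*ex+sy*ey; tab=np.mean([P(u,v,.083) for u in(322,376) for v in(300,336)],0)
for n,q in(('S',S),('Scenter',S+.01*ey),('tab',tab)): d=np.r_[q-p[:2],0]; print(n,q.round(4),'tool units',(R.T@d/.25).round(4)[:2], 'clamp rel S',((q-S)@ex).round(4),((q-S)@ey).round(4))
print('tab sz',(P(376,318,.083)-P(322,318,.083))@ey,(P(349,336,.083)-P(349,300,.083))@ex)
d=P(597,222,.012) if 0 else P(623,222,.012)-P(231,219,.012); print('scr ang',np.degrees(np.arctan2(d[1],d[0])),np.linalg.norm(d))
print('tool x ang',np.degrees(np.arctan2(R[1,0],R[0,0])), env.tip_extent)
E
```

```text
width 0.047741464515724086 (48)
S [ 0.5063 -0.1367] tool units [-0.0116 -0.0687] clamp rel S 0.0 0.0
Scenter [ 0.5056 -0.1267] tool units [ 0.0284 -0.0684] clamp rel S 0.0 0.01
tab [ 0.5941 -0.1052] tool units [0.0892 0.2908] clamp rel S 0.0897 0.0259
tab sz 0.03897370968497409 0.028997933986654883
scr ang 93.63362090965404 0.33083032142959057
tool x ang 94.09487702605168 0.022
```

```bash
python3 -m jog '{"linear": [[-0.012,-0.069,0.1],[-0.012,-0.069,0.3],[-0.012,-0.069,0.5],[-0.012,-0.069,0.68],[-0.012,-0.069,0.743],[-0.012,-0.069,0.743]], "roll": [0.005,0.005,0.005,0.005,0.005,0.005]}' 1 40
python3 -m jog '{"linear": [[0,0,0],[0,0,0],[0,0,0],[0,0,0],[0,0,0],[0,0,0]], "roll": [0,0,0,0,0,0]}' -0.4 40
```

```text
clock: 3.4
eef_pos: [0.5058, -0.1378, 0.0531]
eef_rot: [[-0.063, 0.998, 0.0], [0.998, 0.063, 0.0], [0.0, 0.0, -1.0]]
contact_force: [0.1, 0.2, -0.3]
finger_gap: 0.998
clock: 4.15
eef_pos: [0.5067, -0.1373, 0.0556]
eef_rot: [[-0.062, 0.998, 0.003], [0.998, 0.062, 0.002], [0.002, 0.003, -1.0]]
contact_force: [-1.9, 6.9, 6.2]
finger_gap: 0.319
```

```bash
python3 - <<'E'
from h import *
snap('wrist','w1')
print(env.read_state()['finger_gap']*85)
E
```

```text
26.741825699678564
```

View pics/w1.png

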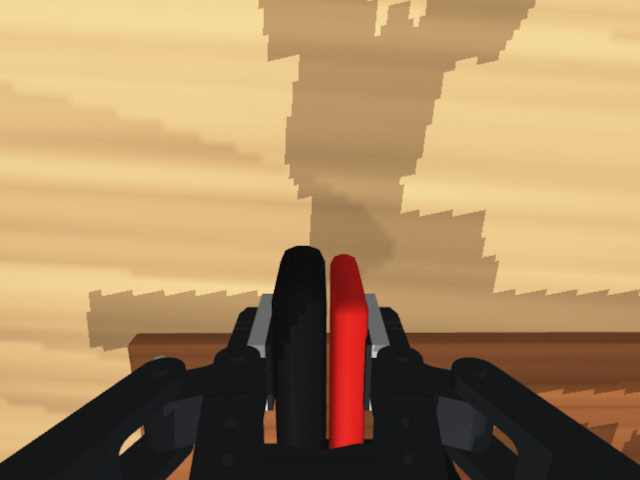

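The trigger is fully squeezed (bars together, gap about 27 mm). I'll release it and squeeze twice more.

```bash
R='x'; python3 -m jog '{"linear": [[0,0,0],[0,0,0],[0,0,0],[0,0,0],[0,0,0],[0,0,0]], "roll": [0,0,0,0,0,0]}' 1 40 | grep -v rot
python3 -m jog '{"linear": [[0,0,0],[0,0,0],[0,0,0],[0,0,0],[0,0,0],[0,0,0]], "roll": [0,0,0,0,0,0]}' -0.4 40 | grep -v rot
python3 -m jog '{"linear": [[0,0,0],[0,0,0],[0,0,0],[0,0,0],[0,0,0],[0,0,0]], "roll": [0,0,0,0,0,0]}' 1 40 | grep -v rot
python3 -m jog '{"linear": [[0,0,0],[0,0,0],[0,0,0],[0,0,0],[0,0,0],[0,0,0]], "roll": [0,0,0,0,0,0]}' -0.4 40 | grep -v rot
python3 -m jog '{"linear": [[0,0,0],[0,0,0],[0,0,0],[0,0,0],[0,0,0],[0,0,0]], "roll": [0,0,0,0,0,0]}' 1 40 | grep -v rot
python3 - <<'E'
from h import *
a=snap('scene','s1')[235:475,135:385]; cv2.imwrite('pics/c1.png',cv2.resize(a,None,fx=2.5,fy=2.5,interpolation=cv2.INTER_CUBIC))
E
```

```text
clock: 4.95
eef_pos: [0.5054, -0.1389, 0.0528]
contact_force: [-0.8, -0.3, -0.1]
finger_gap: 0.999
clock: 5.7
eef_pos: [0.5051, -0.1374, 0.0534]
contact_force: [-2.1, 5.1, 7.9]
finger_gap: 0.317
clock: 6.45
eef_pos: [0.5054, -0.1389, 0.0528]
contact_force: [-0.3, -0.0, -0.1]
finger_gap: 0.997
clock: 7.2
eef_pos: [0.5044, -0.1318, 0.0545]
contact_force: [-5.6, 25.4, 22.6]
finger_gap: 0.451
clock: 7.95
eef_pos: [0.5053, -0.1388, 0.0526]
contact_force: [0.7, -0.1, -0.5]
finger_gap: 0.998
```

View pics/c1.png

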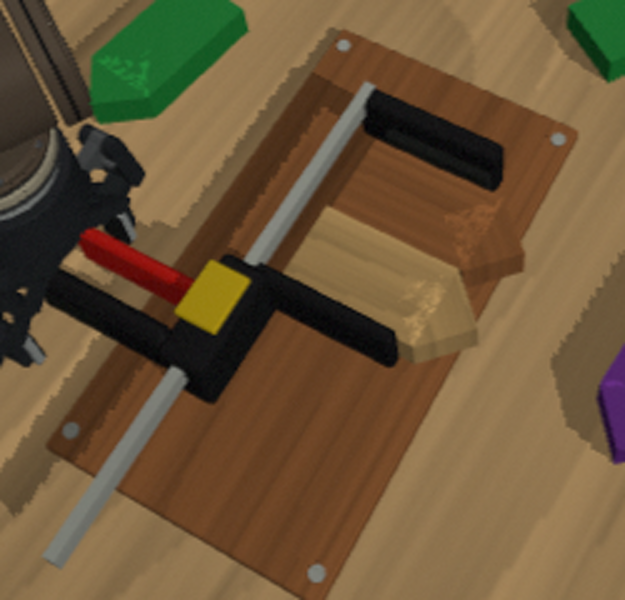

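The boards look closed and the rubber pad looks compressed. The third squeeze stalled under load at 38 mm, so I'll measure how far the jaw travelled.

```bash
python3 - <<'E'
from h import *
P=lambda n,u,v,z: ray(n,135+u/2.5,235+v/2.5,z)[:2]
th=np.radians(93.65);ey=np.array([np.cos(th),np.sin(th)])
for z in(.04,.055): print('bar end',(P('s1',55,561,z)-P('s0',95,498,z))@ey)
print('bar far',(P('s1',370,85,.055)-P('s0',393,50,.055))@ey)
print('jaw tip top',(P('s1',503,153,.07)-P('s0',525,110,.07))@ey)
# register jaw patch: template match
a=cv2.imread('pics/s0.png');b=cv2.imread('pics/s1.png')
t=a[428:440,166:182]; r=cv2.matchTemplate(b[400:475,130:200],t,cv2.TM_CCOEFF_NORMED); _,m,_,l=cv2.minMaxLoc(r)
print(m,l[0]+130-166,l[1]+400-428,(ray('s1',l[0]+138,l[1]+406,.05)-ray('s0',174,434,.05))[:2]@ey)
E
```

```text
bar end -0.03834739034145422
bar end -0.03757969720200903
bar far -0.03333468832823742
jaw tip top -0.03664477191053707
0.8656186461448669 -16 23 -0.035555287855948275
```

Measured travel is about 36 mm plus an unknown start, so I can't tell whether it's on the last tooth. I'll squeeze once more with greater force and compare.

```bash
python3 -m jog '{"linear": [[0,0,0],[0,0,0],[0,0,0],[0,0,0],[0,0,0],[0,0,0],[0,0,0],[0,0,0]], "roll": [0,0,0,0,0,0,0,0]}' -0.4 100 | grep -v rot
python3 -m jog '{"linear": [[0,0,0],[0,0,0],[0,0,0],[0,0,0],[0,0,0],[0,0,0]], "roll": [0,0,0,0,0,0]}' 1 100 | grep -v rot
python3 - <<'E'
from h import *
b=snap('scene','s2')
print(np.abs(b[300:475,135:385].astype(int)-cv2.imread('pics/s1.png')[300:475,135:385]).sum(2).max())
a=b[250:370,235:385]; cv2.imwrite('pics/c2.png',np.vstack([cv2.resize(x,None,fx=4,fy=4,interpolation=cv2.INTER_CUBIC)[:300] for x in (cv2.imread('pics/s1.png')[260:370,235:385],b[260:370,235:385])]))
E
```

```text
clock: 9.0
eef_pos: [0.5046, -0.1373, 0.0551]
contact_force: [-9.7, 7.7, 19.8]
finger_gap: 0.316
clock: 9.75
eef_pos: [0.5054, -0.1389, 0.0528]
contact_force: [0.1, -1.2, 0.1]
finger_gap: 1.001
158
```

View pics/c2.png

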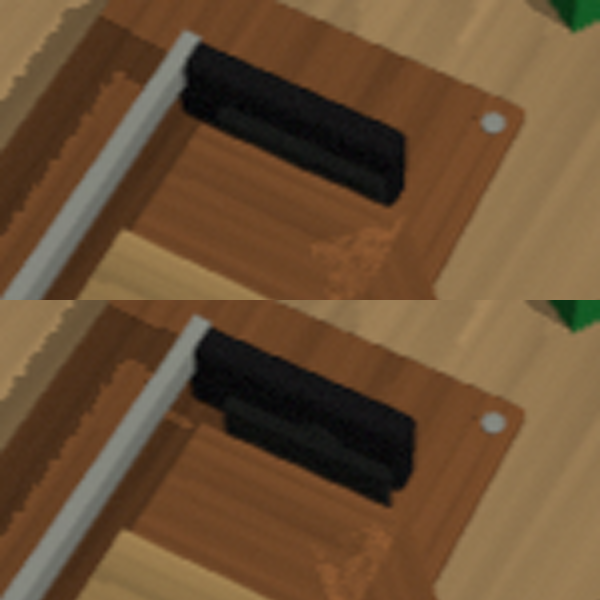

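The harder squeeze made the ratchet slip back a tooth. The jaw's bar end is about 9 mm further out, at (205,318) in the crop, and the pad has sprung out; before it, the pad was compressed and holding. I'll repeat the gentle 40 N squeeze that held.

```bash
python3 -m jog '{"linear": [[0,0,0],[0,0,0],[0,0,0],[0,0,0],[0,0,0],[0,0,0]], "roll": [0,0,0,0,0,0]}' -0.4 40 | grep -v rot
python3 -m jog '{"linear": [[0,0,0],[0,0,0],[0,0,0],[0,0,0],[0,0,0],[0,0,0],[0,0,0],[0,0,0],[0,0,0],[0,0,0]], "roll": [0,0,0,0,0,0,0,0,0,0]}' 1 40 | grep -v rot
python3 - <<'E'
from h import *
b=snap('scene','s3')
P=lambda n,u,v,z: ray(n,u,v,z)[:2]
L=lambda x:cv2.resize(x[235:475,135:385],(400,384),interpolation=cv2.INTER_CUBIC)
cv2.imwrite('pics/c3.png',np.hstack([L(cv2.imread('pics/s1.png')),L(b)]))
for n in ('s1','s2'):
    print(n,np.abs(b[260:330,270:385].astype(int)-cv2.imread(f'pics/{n}.png')[260:330,270:385]).mean())
E
```

```text
clock: 10.55
eef_pos: [0.5049, -0.1359, 0.0536]
contact_force: [-2.9, 10.9, 11.0]
finger_gap: 0.353
clock: 11.8
eef_pos: [0.5052, -0.1385, 0.0526]
contact_force: [0.8, 0.6, -0.7]
finger_gap: 1.002
s1 1.3166459627329192
s2 4.279627329192547
```

View pics/c3.png

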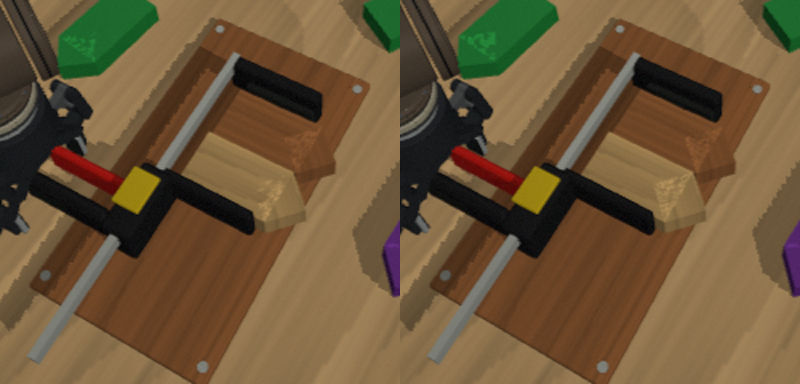

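```bash
python3 -m jog '{"linear": [[0,0,-0.25],[0,0,-0.5],[0.1,0.1,-0.75],[0.3,0.3,-0.8],[0.41,0.41,-0.8],[0.41,0.41,-0.8],[0.41,0.41,-0.8]], "roll": [0,0,0,0,0,0,0]}' 1 40 | grep -v rot
python3 - <<'E'
from h import *
snap('wrist','w2')
E
```

```text
clock: 12.72
eef_pos: [0.6007, -0.0299, 0.2519]
contact_force: [-0.4, 0.2, 0.2]
finger_gap: 0.999
```

View pics/w2.png

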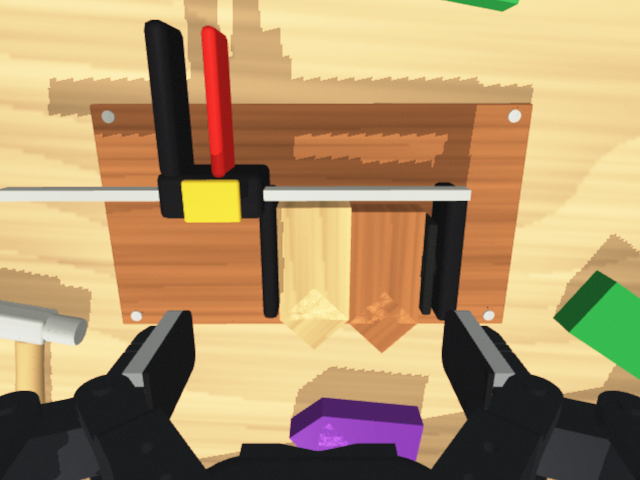

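The wrist view shows the boards edge to edge: light 279-351, dark 351-425, pad against the dark board. I'll compare the bar-end and tab positions with w0 to get the jaw travel.

```bash
python3 - <<'E'
from h import *
th=np.radians(93.65);ey=np.array([np.cos(th),np.sin(th)]);ex=np.array([ey[1],-ey[0]])
Y=lambda n,u,v,z: (ray(n,u,v,z)[:2]@ey).round(4)
print('screw check',Y('w0',623,222,.012),Y('w2',514,116,.012))
for z in(.045,.06): print('bar end',z,Y('w0',634,303,z),Y('w2',470,195,z))
tab=np.mean([ray('w2',u,v,.083)[:2] for u,v in [(182,181),(239,181),(241,222),(184,222)]],0); ty=tab@ey; print('tab',tab, ty)
print('S y',np.array([.5063,-.1367])@ey)
for n,u in(('L0',279),('LD',351),('D1',425)): print(n,Y('w2',u,250,.04)-ty)
for z in (.06,.07): print('fixed jaw inner',Y('w2',276,250,z)-ty,'mov jaw outer/inner',Y('w2',463,250,z)-ty,Y('w2',441,250,z)-ty,'w0 inner',Y('w0',578,310,z)-ty)
s=env.read_state();R=np.array(s['eef_rot']);p=np.array(s['eef_pos'])
print('to tab',R.T@np.r_[tab-p[:2],0]/.25,p)
E
```

```text
screw check 0.092 0.0911
bar end 0.045 0.0915 0.0502
bar end 0.06 0.0791 0.0448
tab [ 0.59506096 -0.10459116] -0.1422614353489136
S y -0.168654497468926
L0 0.041561435348913614
LD 0.10096143534891361
D1 0.1619614353489136
fixed jaw inner 0.041261435348913605 mov jaw outer/inner 0.18606143534891362 0.1690614353489136 w0 inner 0.17926143534891362
fixed jaw inner 0.042261435348913606 mov jaw outer/inner 0.18256143534891361 0.1660614353489136 w0 inner 0.17246143534891362
to tab [-2.94906962e-01 -3.98176723e-02  4.91703500e-05] [ 0.60050962 -0.03039523  0.25182495]
```

The boards sit against the fixed jaw, 120 mm across in all. The pad is compressed and the trigger is out, so the clamp is holding. Next I'll close the fingers, go over the tab and press.

```bash
python3 -m jog '{"linear": [[-0.2,-0.03,0],[-0.295,-0.042,0.1],[-0.295,-0.042,0.3],[-0.295,-0.042,0.45],[-0.295,-0.042,0.54],[-0.295,-0.042,0.54]], "roll": [0,0,0,0,0,0]}' -1 40 | grep -v rot
python3 -m jog '{"linear": [[0,0,0.03],[0,0,0.06],[0,0,0.08],[0,0,0.09],[0,0,0.09],[0,0,0.09],[0,0,0.09],[0,0,0.09],[0,0,0.09],[0,0,0.09],[0,0,0.09],[0,0,0.09]], "roll": [0,0,0,0,0,0,0,0,0,0,0,0]}' | grep -v rot
```

```text
clock: 13.52
eef_pos: [0.5927, -0.1048, 0.1149]
contact_force: [0.8, -0.2, 0.4]
finger_gap: 0.0
clock: 15.02
eef_pos: [0.5963, -0.1047, 0.098]
contact_force: [-4.0, 0.0, 10.7]
finger_gap: 0.001
```

```bash
python3 -m jog '{"linear": [[0,0,0.01],[0,0,0.015],[0,0,0.015],[0,0,0.015],[0,0,0.015],[0,0,0.015]], "roll": [0,0,0,0,0,0]}' | grep -v rot
python3 - <<'E'
from h import *
b=snap('scene','s4'); cv2.imwrite('pics/c4.png',cv2.resize(b[235:475,135:385],None,fx=2.5,fy=2.5,interpolation=cv2.INTER_CUBIC))
E
```

```text
clock: 15.78
eef_pos: [0.5967, -0.1048, 0.0979]
contact_force: [-9.6, 2.4, 24.9]
finger_gap: -0.001
```

View pics/c4.png

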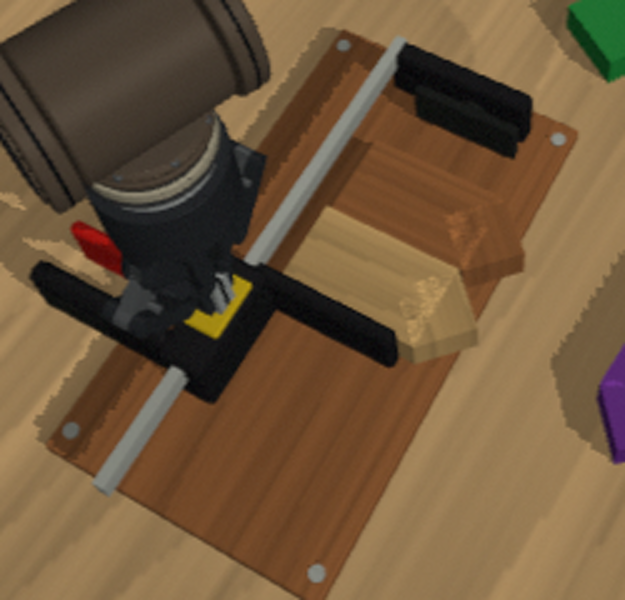

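The tab is at its hard stop (tip at 76 mm, 25 N) and the jaw has sprung right out: the bar end is at (105,487), past its starting point of (95,497). The boards are still shut. I'll lift off and check.

```bash
python3 -m jog '{"linear": [[0,0,-0.1],[0,0,-0.3],[0,0,-0.55],[0.2,0.03,-0.65],[0.3,0.04,-0.65],[0.3,0.04,-0.65],[0.3,0.04,-0.65],[0.3,0.04,-0.65]], "roll": [0,0,0,0,0,0,0,0]}' | grep -v rot
python3 - <<'E'
from h import *
snap('wrist','w3')
E
```

```text
clock: 16.82
eef_pos: [0.6005, -0.0296, 0.2531]
contact_force: [-0.7, -0.3, 0.3]
finger_gap: -0.005
```

View pics/w3.png

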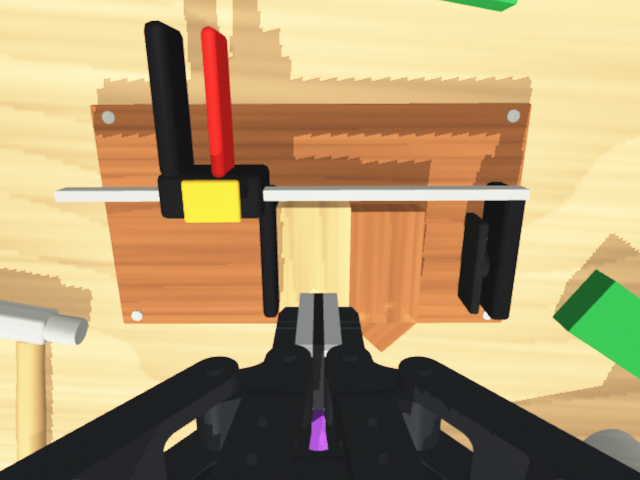

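The bar end moved 58 px (about 46 mm) from the held position, so the jaw was on the last tooth (about 44-45 mm) and is now fully open. The boards are closed at 351 px, and the trigger and tab look sprung back.

```bash
python3 -c "
from workcell import env
print(env.close_job(), env.read_state()['clock'])"
```

```text
the job is handed in; nothing more can be done
the job is handed in; nothing more can be done
```

I squeezed the red trigger until the clamp held the two boards shut on its own. I then pressed the yellow tab to its hard stop, and the moving jaw sprang all the way back. I handed the job in at about 17 s on the robot's clock; it reports no verdict.

- **Squeezes:** It took five. The first two were full. The third, at 40 N, seemed to hold the boards. I couldn't tell from the measured travel, so I squeezed again at 100 N, and the ratchet slipped back a tooth. A fifth squeeze at 40 N held them again, with the pad pressed against the boards and the trigger let go.
- **Last checks:** The jaw moved back about 46 mm (read roughly off the picture) when I pressed the tab, which fits the last tooth at 44 to 45 mm. The boards lie edge to edge, the trigger and tab are up, and the gripper is clear of everything at about 0.25 m. I never went near the spare clamp.
- **Less certain:** The jaw position and the pressure between the boards come from camera images only. Earlier estimates of the jaw's total travel ranged from 33 to 41 mm, because its starting position wasn't known.

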